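Square a mosaic board into the corner of its gluing fence

TASK

Push the blue fish mosaic board across the bench until its long edge lies flush along the dark wooden fence and its end is snug against the red stop block. The tiles are freshly laid: push only on the edges of the plywood, never on the tiles, and do not lift or tip the board. Leave the jar, the tray of tiles, the palette knife and the finished green fish board where they are.

Things in the scene. Friction and masses are not known exactly. Their poses are not given: they have to be found in the camera images.
- panel: The work: a loose plywood board 80 mm (its x) by 180 mm (its y), 14 mm thick, with a dark blue mosaic and a cream fish on top; about 0.27 kg (it varies), sliding on the bench. Origin: centre of the underside; z up. It starts on the robot's side of the fence, up to about 0.3 rad out of line with it, some way short of both fence and stop.
- mosaic: The freshly laid tile field fixed on the panel: 68 mm by 163 mm, 4 mm thick, centred on the board, so that 6 mm of bare plywood shows along the long edges and 8.5 mm at the ends. Origin: centre of its underside, 14 mm above the panel's origin; axes as the panel's.
- fence: Dark wooden strip screwed to the bench, it does not move: 360 mm along its y, 25 mm wide, 22 mm high. Origin: middle of the length of its working face (the long face towards the robot), at bench level; the wood lies from x = 0 to +25 mm, the board on its -x side. A board that meets it askew may jam on one corner when pushed at mid-edge; a push nearer the lagging end turns it flush.
- stop: Red block screwed to the bench against the fence, it does not move: it spans x = -60 mm to 0, y = 0 to +30 mm, 22 mm high. Origin: the inner corner where its working face (looking to -y, towards the board) meets the fence's working face, at bench level; axes parallel to the fence's. The board's +y end comes against it; seated, the panel's origin is at x = -40, y = -90 mm here.
- jar: Bystander: loose white jar with a green lid, 68 mm across, 115 mm high. Origin: centre of the underside.
- tray: Bystander: loose blue-green open tray of cream tiles, 120 mm (x) by 160 mm (y), 50 mm high. Origin: centre of the underside.
- knife: Bystander: loose palette knife lying flat, 190 mm long along its x, wooden handle to -x (20 mm thick), flat steel blade 65 mm wide to +x. Origin: the middle of its length, at bench level.
- finished: Bystander: finished loose board, cream mosaic with a green fish, 80 mm by 180 mm by 18 mm, left of the work. Origin: centre of the underside.

How it is judged:
At the end, for the whole second after the job is handed in: The board lies flat and at rest on the bench, its long edge against the fence and its end against the red stop, each within 3 mm, and parallel to the fence within 0.022 rad; jar, tray, knife and finished board within 15 mm of where they stood (x of panel in the frame of stop between -0.043 and -0.038 m and y of panel in the frame of stop between -0.093 and -0.088 m and angle between the y axis of panel and the y axis of fence, either way round below 0.022 rad and height (world z) of panel below 0.003 m and angle between panel's own z axis and vertical below 0.03 rad and linear speed of panel below 0.01 m/s and distance of each of jar, tray, knife, finished from where it was at the start of the episode below 0.015 m); the robot touches nothing.
It fails at once if the mosaic board is lifted or tipped off the bench (more than 6 mm or 0.1 rad) (height (world z) of panel above 0.006 m or angle between panel's own z axis and vertical above 0.1 rad).
It fails at once if the robot presses on the fresh tiles (more than 1 N) (contact force between any of the arm, the fingers and mosaic above 1 N).
It fails at once if a bystander (jar, tray, knife or finished board) is moved more than 15 mm or tipped (distance of any of jar, tray, knife, finished from where it was at the start of the episode above 0.015 m or angle between jar's own z axis and vertical above 0.2 rad).
It also fails if it takes over 58 s, if anything falls off the work surface, if the arm or the gripper's body presses on something with over 40 N, if the wrist force passes 120 N, or if a joint passes its speed limit or range.

ROBOT

A 7-joint arm with a two-finger parallel gripper is mounted at the origin on the work surface. World frame = base frame: x ahead of the robot, y to its left, z up, the work surface at z = 0. Lengths are in m, angles in rad, forces in N, time in s.
With the tool pointing down it reaches from about 0.35 to 0.9 m from the base axis. Payload 8.1 kg.
Tool frame: the origin (TCP) lies at the very end of the fingers, on their centre line; the grasp point (between the pads) lies behind it (grip_depth is the z of the grasp point in the tool frame, in m); z points along the fingers, y is the line along which they close (so a half turn about z gives the same grasp; the last joint's range is limited). The gripper opens to 85 mm and grips with 20 to 120 N. Pads are 22 mm wide; open, the fingers measure 114 mm over their backs; the gripper's body (76 mm by 85 mm) begins 54 mm behind the grasp point. The pads swing forward as they close: fully open they stand 13 mm farther back than shut.
Start: joints at [-1.337, 0.434, 0.025, 1.573, -0.012, 1.134, -0.075], TCP at [0.207, 0.59, 0.231] pointing down, gripper open.
Joint ranges: [-2.62, 2.62], [-0.44, 2.09], [-1.27, 1.32], [0.08, 2.57], [-1.32, 4.46], [0.12, 2], [-2.74, 2.74]. Speed limits (rad/s): [2.22, 2.22, 3.01, 3.01, 3.14, 3.14, 3.14].

INTERFACE

Orientations are given as [roll, pitch, yaw] about the fixed x, y, z axes, in that order (R = Rz(yaw) Ry(pitch) Rx(roll)).
In Python, from rig import * gives the robot as it stands.
- The arm moves only by the tool carry_out, never from a script. Its arguments are lists of equal length, an entry for each row: "fingers": the gripper's target within -1 to 1 (fully open at 1, half-way at 0, shut at -1); "delta_pos": the shift along the world's x, y, z as a fraction of full scale, a list of three; "twist": the turn about the world's z as a fraction of full scale. In form: {"fingers": [fingers, ...], "delta_pos": [[x, y, z], ...], "twist": [twist, ...]}. A call has 1 to 10 rows; each row is the pose to reach, as a shift and turn from the pose commanded when the call began; what a row does not reach only later rows make up. Full scale, the value 1, is 10 cm for a shift and 45 degrees for a turn. A row lasts 1/10 s, in which the tool goes at most 50 mm and 8.59 degrees, less where a joint would pass 70% of its speed; a pose out of reach is approached as far as the arm can. A call with a number of a shift or a turn outside -1 to 1 is refused whole. A call with a gripper value outside its range is refused whole. The fingers move at their own pace and stop on an object; the grip force is fixed at half the most. Time passes only in rows, so rows that repeat a pose let the fingers close. It gives the time, the measured TCP pose, the force, the opening and the grip force at its end, in the units of the state.
- sense(): the state, without advancing time (a new reading comes with each control period).
- camera(name): name is "side" or "top" or "wrist"; returns a dict with "frame" (400x640x3 uint8, red, green, blue), "intrinsics" (3x3 intrinsics, pixels), "origin" and "rotation" of the camera in the world. Camera axes: x right, y down, z forward; pixel columns grow to the right and rows downward; lengths in m; the calibration is good to about 2 mm. A picture is of the moment at which its call begins. There is no depth.
- sign_off(): hands the job in; it is judged then, once.
Trained networks look in a picture, given as the dict that the camera call returned (one of the last four; its "shot" number tells which), for a name from the list of things; names that differ only in an ending like _2 or _b are one class to them, and where a whole thing is asked for, a point or a joint stands for the part that bears it (a point fixed in the world has none). Each returns a list of dicts, best first, with "p" (0 to 1); they miss things now and then, are a little off and sometimes report something else, mostly with a low value. They report only what shows in the picture. A call takes as long as a camera call.
- spot_in(query, picture): "bbox" ([left, top, width, height] as shares, 0 to 1, of the picture: columns of its width, rows of its height, round what is visible of it).
- tip_of(query, picture): "point" ([column, row] as shares, 0 to 1, of the picture: columns of its width, rows of its height: a listed point, or the origin of a listed thing).
The state is a dict: "clock": time; "q": joint angles; "joint_velocities": joint speeds; "joint_efforts": joint torques, N m; "position": TCP position; "eef_rot": TCP orientation; "force": force on the tool from outside, world axes, zero at the start; "wrist_torque": the same for the moment, N m; "finger_gap": opening from 0.0 (shut) to 1.0 (fully open); "gripper_force": force on a finger pad.
Only numpy, scipy, OpenCV 4.12 (cv2) and the standard library are available. Lean on these libraries where they do the work, as an engineer would, in place of code of your own. Each camera call takes 0.05 s, during which the arm holds its last target. There are 200 camera calls.

## Working session

There is one attempt and no reset: what is moved stays moved. The work goes in short steps, Python scripts to look and compute and a tool call to move; the robot and the scene stay as the last step left them, time stands still between calls to the robot, and variables do not carry over. Pictures are saved under pics/ and viewed, at most 13 in all, crops included, and the job is handed in when it is done.

Besides the shell and the picture viewer there is one more tool, called after "Request:" as name([rows], argument=value, ...), one row to a line, values as JSON. carry_out: Moves the arm, as the interface text tells. Its arguments: {"type":"object","properties":{"fingers":{"type":"array"},"delta_pos":{"type":"array"},"twist":{"type":"array"}},"required":["fingers","delta_pos","twist"]}

```bash
mkdir -p pics; cat > h.py <<'E'
from rig import *
import numpy as np, cv2
def px2w(c,u,v,z):
    K=np.array(c["intrinsics"]);R=np.array(c["rotation"]);o=np.array(c["origin"])
    d=R@np.linalg.solve(K,[u,v,1.]);return o+d*(z-o[2])/d[2]
def w2px(c,p):
    K=np.array(c["intrinsics"]);R=np.array(c["rotation"]);o=np.array(c["origin"])
    q=K@(R.T@(np.array(p)-o));return q[:2]/q[2]
E
python3 - <<'E'
from h import *
s=sense();print(s["clock"],s["position"],s["eef_rot"],s["finger_gap"],s["force"])
for n in("top","side"):
    c=camera(n);cv2.imwrite(f"pics/{n}0.png",c["frame"][:,:,::-1]);print(n,np.round(c["origin"],3),np.round(c["rotation"],2).tolist(),np.array(c["intrinsics"])[0,0])
    for t in("panel","mosaic","fence","stop","jar","tray","knife","finished"):
        r=tip_of(t,c);b=spot_in(t,c)
        if r: u,v=r[0]["point"];print(t,round(r[0]["p"],2),round(u*640),round(v*400),np.round(px2w(c,u*640,v*400,0.014 if t=="mosaic" else 0),3), np.round(np.array(b[0]["bbox"])*[640,400,640,400]) if b else None)
E
```

```text
0.0 [0.20641169 0.58938707 0.23053696] [-3.14001000e+00  1.51135185e-04  2.80474441e+00] 1.001110608823932 [-0.7043227  -0.34371124 -0.59423194]
top [ 0.299 -0.003  1.209] [-2.94, -0.0, -1.65] 432.0297165634405Traceback (most recent call last):
  File "<stdin>", line 7, in <module>
  File "h.py", line 5, in px2w
    d=R@np.linalg.solve(K,[u,v,1.]);return o+d*(z-o[2])/d[2]
                                                        ~^^^
IndexError: invalid index to scalar variable.
```

View pics/top0.png

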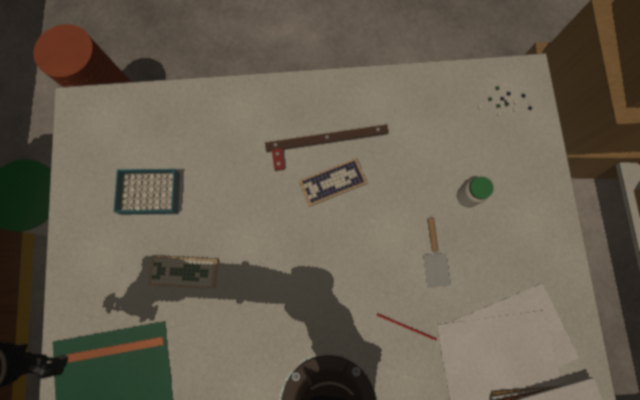

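The top view shows the fence at about (327,137), the stop at (279,159) at its left end, and the panel at (333,182). The jar is at (480,188), the knife at (435,255), the tray at (148,191), and the finished board at (184,271). The camera rotation is given as roll, pitch, yaw, so I'll fix the helper.

```bash
sed -i 's/R=np.array(c\["rotation"\])/R=Rot.from_euler("xyz",c["rotation"]).as_matrix()/; 2a from scipy.spatial.transform import Rotation as Rot' h.py
python3 - <<'E'
from h import *
for n in("top","side"):
    c=camera(n);cv2.imwrite(f"pics/{n}1.png",c["frame"][:,:,::-1]);print(n,np.round(c["origin"],3),np.round(c["rotation"],3),np.array(c["intrinsics"])[0,0])
    for t in("panel","mosaic","fence","stop","jar","tray","knife","finished"):
        r=tip_of(t,c);b=spot_in(t,c)
        if r: u,v=r[0]["point"];print(t,round(r[0]["p"],2),round(u*640),round(v*400),np.round(px2w(c,u*640,v*400,0.014 if t=="mosaic" else 0),3), np.round(np.array(b[0]["bbox"])*[640,400,640,400]) if b else None)
    if n=="top":
        f=c["frame"][110:220,250:390,::-1];cv2.imwrite("pics/topcrop1.png",cv2.resize(f,None,fx=5.5,fy=5.45,interpolation=cv2.INTER_CUBIC))
E
```

```text
top [ 0.299 -0.003  1.209] [-2.935 -0.003 -1.648] 432.0297165634405
panel 0.64 336 182 [ 0.592 -0.072  0.   ] [299. 157.  68.  50.]
mosaic 0.66 333 184 [ 0.585 -0.061  0.014] [302. 165.  63.  38.]
fence 0.63 327 142 [ 0.714 -0.054  0.   ] [262. 125. 128.  26.]
stop 0.7 280 152 [0.695 0.085 0.   ] [270. 150.  18.  20.]
jar 0.6 469 196 [ 0.522 -0.448  0.   ] [459. 178.  35.  30.]
tray 0.88 154 194 [0.596 0.452 0.   ] [116. 169.  62.  47.]
knife 0.69 435 254 [ 0.367 -0.33   0.   ] [425. 221.  28.  67.]
finished 0.56 187 271 [0.373 0.359 0.   ] [153. 254.  63.  35.]
side [0.414 0.799 0.855] [-2.345  0.003 -2.995] 418.66835849071964
panel 0.6 303 200 [ 0.588 -0.055  0.   ] [285. 176.  37.  46.]
mosaic 0.64 303 191 [ 0.592 -0.08   0.014] [289. 170.  28.  46.]
fence 0.82 260 193 [ 0.718 -0.068  0.   ] [240. 152.  30.  88.]
stop 0.65 256 229 [0.694 0.073 0.   ] [253. 225.  23.  12.]
tray 0.78 252 373 [0.605 0.458 0.   ] [206. 322.  88.  78.]
knife 0.71 374 345 [0.36  0.363 0.   ] [354. 140.  56.  16.]
finished 0.87 370 346 [0.367 0.366 0.   ] [345. 304.  48.  89.]
```

View pics/side1.png

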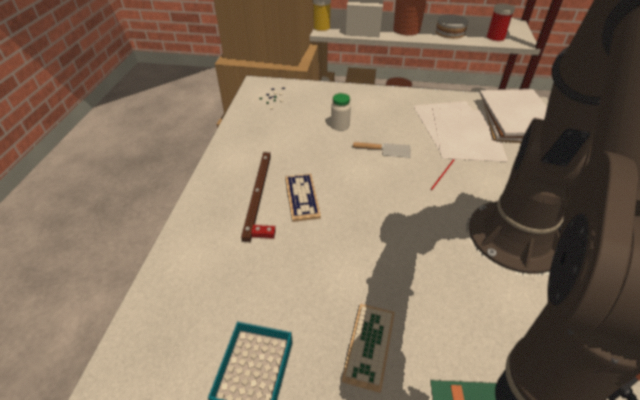

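View pics/topcrop1.png

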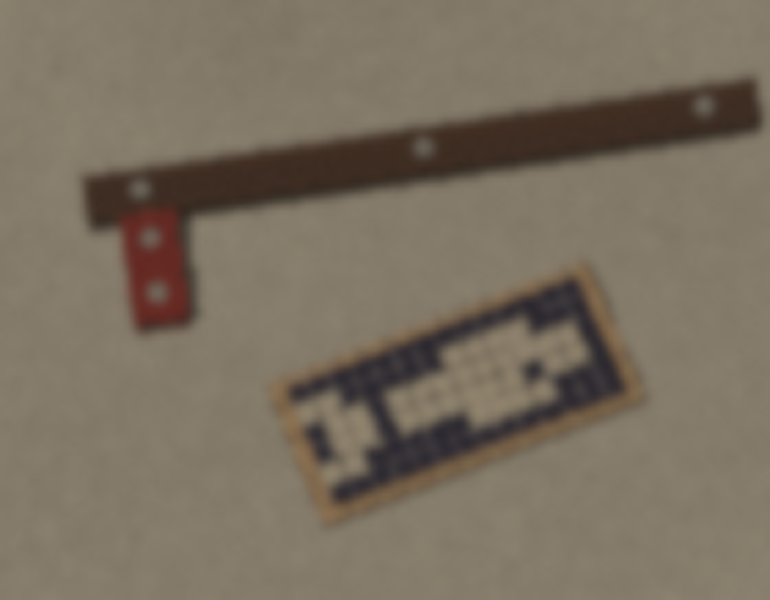

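The top crop shows fence screws at (140,189), (424,148) and (704,106). The red stop's right face runs from about (186,212) to (193,322). The panel corners are roughly (275,385), (585,262), (645,398) and (325,522).

```bash
cat >> h.py <<'E'
def measure(c,pcorn=None):pass
E
python3 - <<'E'
from h import *
from scipy.optimize import least_squares
c=camera("top")
W=lambda a,z:px2w(c,250+a[0]/5.5-.5+.5/5.5,110+a[1]/5.45-.5+.5/5.45,z)[:2]
s=[W(a,.022) for a in((140,189),(424,148),(704,106))];print("screws",np.round(s,4))
y=(s[0]-s[2])/np.linalg.norm(s[0]-s[2]);th=np.arctan2(-y[0],y[1]);x=np.array([y[1],-y[0]])
print("yaw fence",th,"len",np.linalg.norm(s[0]-s[2]))
for a,z in(((92,228),0),((760,130),0)):print("fence face base rel mid screw",x@(W(a,z)-s[1]),y@(W(a,z)-s[1]))
for n,a in(("UL",(122,210)),("UR",(182,208)),("BL",(138,330)),("BR",(192,322))):
  for z in(0,.022):print("stop",n,z,np.round([x@(W(a,z)-s[1]),y@(W(a,z)-s[1])],4))
P=[W(a,.014) for a in((275,385),(585,262),(645,398),(325,522))];print(np.round(P,4),[round(float(np.linalg.norm(P[i]-P[i-1])),4) for i in range(4)])
v=P[0]+P[3]-P[1]-P[2];print("panel yaw",np.arctan2(-v[0],v[1]),np.mean(P,0), [np.round([x@(p-s[1]),y@(p-s[1])],4) for p in P])
E
```

```text
screws [[ 0.7123  0.0957]
 [ 0.7237 -0.0544]
 [ 0.736  -0.2037]]
yaw fence 0.07909033949156546 len 0.30035022873143036
fence face base rel mid screw -0.00958116303157166 0.17987984956029734
fence face base rel mid screw -0.009930049648691592 -0.18137444238058603
stop UL 0 [-0.002   0.1628]
stop UL 0.022 [-0.0096  0.1614]
stop UR 0 [-0.0058  0.1311]
stop UR 0.022 [-0.0134  0.1303]
stop BL 0 [-0.0695  0.1633]
stop BL 0.022 [-0.0759  0.1619]
stop BR 0 [-0.0695  0.1346]
stop BR 0.022 [-0.0759  0.1337]
[[ 0.6024  0.0325]
 [ 0.6569 -0.1339]
 [ 0.5809 -0.1579]
 [ 0.5277  0.0119]] [0.0775, 0.1751, 0.0798, 0.1779]
panel yaw 0.3097329985937279 [ 0.59198739 -0.06184255] [array([-0.114 ,  0.0963]), array([-0.0729, -0.0739]), array([-0.1506, -0.0919]), array([-0.1901,  0.0816])]
```

Fence yaw is about 0.079 rad, panel yaw about 0.310, and the stop origin about (0.701, 0.076). The panel has to move 79 mm towards the fence and 39 mm towards the stop. I'll bring the half-open gripper behind the near long edge, aligned with it.

Request:
carry_out([
  [0.22,-0.48,0],
  [0.44,-0.965,0],
  [0.44,-0.965,0],
], fingers=[0,0,0], twist=[0.06,0.118,0.118])

```text
clock: 2.2
position: [0.2544, 0.4878, 0.2314]
eef_rot: [-3.139, 0.002, 2.892]
force: [0.1, 0.8, -0.5]
finger_gap: 0.517
gripper_force: 0.0
```

Request:
carry_out([
  [0.22,-0.48,0],
  [0.44,-0.965,0],
  [0.44,-0.965,0],
], fingers=[0,0,0], twist=[0.06,0.118,0.118])

```text
clock: 2.5
position: [0.2977, 0.3915, 0.2315]
eef_rot: [-3.14, 0.001, 2.984]
force: [0.7, 0.0, 0.5]
finger_gap: 0.499
gripper_force: 0.0
```

Request:
carry_out([
  [0.22,-0.48,0],
  [0.44,-0.965,0],
  [0.44,-0.965,0],
], fingers=[0,0,0], twist=[0.06,0.118,0.118])

```text
clock: 2.8
position: [0.341, 0.2954, 0.2316]
eef_rot: [-3.14, 0.001, 3.077]
force: [-0.0, 0.4, -0.7]
finger_gap: 0.499
gripper_force: 0.0
```

Request:
carry_out([
  [0.22,-0.48,0],
  [0.44,-0.965,0],
  [0.44,-0.965,0],
], fingers=[0,0,0], twist=[0.06,0.118,0.118])

```text
clock: 3.1
position: [0.3847, 0.1992, 0.2316]
eef_rot: [-3.14, 0.001, -3.114]
force: [0.2, 0.3, -0.2]
finger_gap: 0.501
gripper_force: 0.0
```

Request:
carry_out([
  [0.22,-0.48,0],
  [0.44,-0.965,0],
  [0.44,-0.965,0],
], fingers=[0,0,0], twist=[0.06,0.118,0.118])

```text
clock: 3.4
position: [0.4287, 0.1028, 0.2318]
eef_rot: [-3.14, 0.002, -3.021]
force: [0.4, 0.0, -0.0]
finger_gap: 0.501
gripper_force: 0.0
```

Request:
carry_out([
  [0.22,-0.48,0],
  [0.44,-0.965,0],
  [0.44,-0.965,0],
], fingers=[0,0,0], twist=[0.06,0.118,0.118])

```text
clock: 3.7
position: [0.4727, 0.0062, 0.2318]
eef_rot: [-3.139, 0.002, -2.929]
force: [-0.1, -0.1, -0.5]
finger_gap: 0.502
gripper_force: 0.0
```

Request:
carry_out([
  [0.22,-0.48,0],
  [0.44,-0.965,0],
  [0.44,-0.965,0],
  [0.44,-0.965,0],
], fingers=[0,0,0,0], twist=[0.06,0.118,0.118,0.118])

```text
clock: 4.1
position: [0.5152, -0.0862, 0.2311]
eef_rot: [-3.141, -0.0, -2.834]
force: [-0.8, 0.4, 0.5]
finger_gap: 0.497
gripper_force: 0.0
```

Request:
carry_out([
  [0,0,-0.5],
  [0,0,-1],
  [0,0,-1],
], fingers=[0,0,0], twist=[0,0,0])

```text
clock: 4.4
position: [0.5103, -0.0823, 0.1264]
eef_rot: [3.137, -0.01, -2.828]
force: [-1.1, 0.3, 0.2]
finger_gap: 0.5
gripper_force: 0.0
```

Request:
carry_out([
  [0,0,-0.4],
  [0,0,-0.8],
  [0,0,-1],
  [0,0,-1],
  [0,0,-1],
  [0,0,-1],
], fingers=[0,0,0,0,0,0], twist=[0,0,0,0,0,0])

```text
clock: 5.0
position: [0.5162, -0.0851, 0.0335]
eef_rot: [-3.141, 0.003, -2.829]
force: [0.7, 0.2, 0.5]
finger_gap: 0.5
gripper_force: 0.0
```

```bash
python3 - <<'E'
from h import *
for n in("wrist","side"):
    c=camera(n);f=c["frame"][:,:,::-1]
    if n=="side": f=cv2.resize(f[130:260,220:400],None,fx=4,fy=4,interpolation=cv2.INTER_CUBIC)
    cv2.imwrite(f"pics/{n}2.png",f)
print(sense()["position"])
E
```

```text
[ 0.5158236  -0.08533447  0.03309936]
```

View pics/wrist2.png

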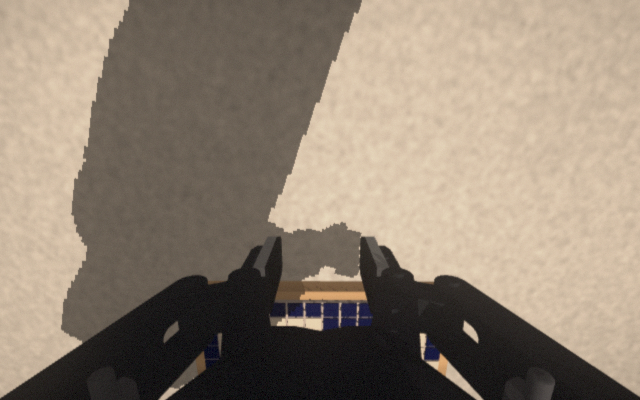

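View pics/side2.png

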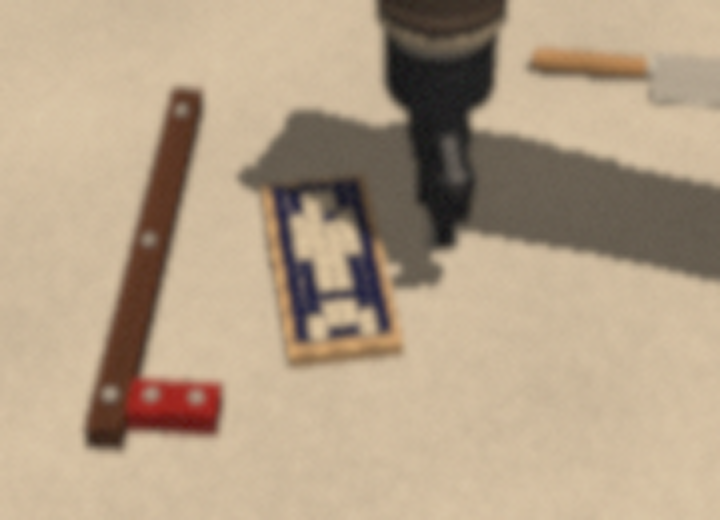

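The wrist view shows the board's near edge horizontal at row 285 and centred at about column 322, ahead of the fingers, so the gripper is aligned. The side view agrees. Next I'll go down to find the bench.

Request:
carry_out([
  [0,0,-0.1],
  [0,0,-0.2],
  [0,0,-0.24],
  [0,0,-0.26],
  [0,0,-0.27],
  [0,0,-0.27],
], fingers=[0,0,0,0,0,0], twist=[0,0,0,0,0,0])

```text
clock: 5.7
position: [0.5145, -0.0857, 0.0042]
eef_rot: [3.141, -0.0, -2.83]
force: [0.1, 0.5, 0.5]
finger_gap: 0.499
gripper_force: 0.0
```

Request:
carry_out([
  [0,0,-0.01],
  [0,0,-0.02],
  [0,0,-0.03],
  [0,0,-0.03],
], fingers=[0,0,0,0], twist=[0,0,0,0])

```text
clock: 6.1
position: [0.5145, -0.0856, 0.0012]
eef_rot: [3.141, -0.0, -2.83]
force: [-0.0, 0.5, 0.3]
finger_gap: 0.499
gripper_force: 0.0
```

Request:
carry_out([
  [0,0,-0.01],
  [0,0,-0.02],
  [0,0,-0.02],
], fingers=[0,0,0], twist=[0,0,0])

```text
clock: 6.4
position: [0.5145, -0.0856, -0.0008]
eef_rot: [3.141, -0.0, -2.83]
force: [0.2, 0.1, 0.2]
finger_gap: 0.5
gripper_force: 0.0
```

Request:
carry_out([
  [0,0,-0.01],
  [0,0,-0.015],
  [0,0,-0.015],
], fingers=[0,0,0], twist=[0,0,0])

```text
clock: 6.7
position: [0.5146, -0.0856, -0.0018]
eef_rot: [3.141, 0.0, -2.83]
force: [-2.0, 0.3, 8.0]
finger_gap: 0.499
gripper_force: 3.8
```

The bench contact is at a commanded z of about -1.6 mm. I'll lift 4.5 mm, approach, then push while turning the board towards the fence angle.

Request:
carry_out([
  [0,0,0.045],
  [0,0,0.045],
  [0.06,0.02,0.045],
  [0.12,0.04,0.045],
  [0.17,0.055,0.045],
  [0.21,0.067,0.045],
  [0.25,0.08,0.045],
  [0.25,0.08,0.045],
], fingers=[0,0,0,0,0,0,0,0], twist=[0,0,0,0,0,0,0,0])

```text
clock: 7.5
position: [0.5402, -0.0773, 0.0022]
eef_rot: [-3.142, 0.0, -2.829]
force: [0.3, 0.2, 0.1]
finger_gap: 0.499
gripper_force: 0.0
```

Request:
carry_out([
  [0.03,0.008,0],
  [0.06,0.015,0],
  [0.1,0.02,0],
  [0.14,0.025,0],
  [0.18,0.03,0],
  [0.22,0.032,0],
  [0.26,0.034,0],
  [0.29,0.036,0],
  [0.32,0.038,0],
  [0.32,0.038,0],
], fingers=[0,0,0,0,0,0,0,0,0,0], twist=[0,-0.01,-0.05,-0.09,-0.13,-0.17,-0.21,-0.25,-0.293,-0.293])

```text
clock: 8.5
position: [0.5723, -0.0737, 0.0024]
eef_rot: [-3.141, 0.001, -3.061]
force: [0.4, -0.4, -0.3]
finger_gap: 0.5
gripper_force: 0.0
```

```bash
python3 - <<'E'
from h import *
for n in("wrist","top"):
    c=camera(n);f=c["frame"][:,:,::-1]
    if n=="top":f=cv2.resize(f[110:220,250:390],None,fx=5.5,fy=5.45,interpolation=cv2.INTER_CUBIC)
    cv2.imwrite(f"pics/{n}3.png",f)
s=sense();print(s["position"],s["eef_rot"],s["clock"])
E
```

```text
[ 0.57201396 -0.07390144  0.00244841] [-3.14129140e+00  7.87938378e-04 -3.05965681e+00] 8.6
```

View pics/top3.png

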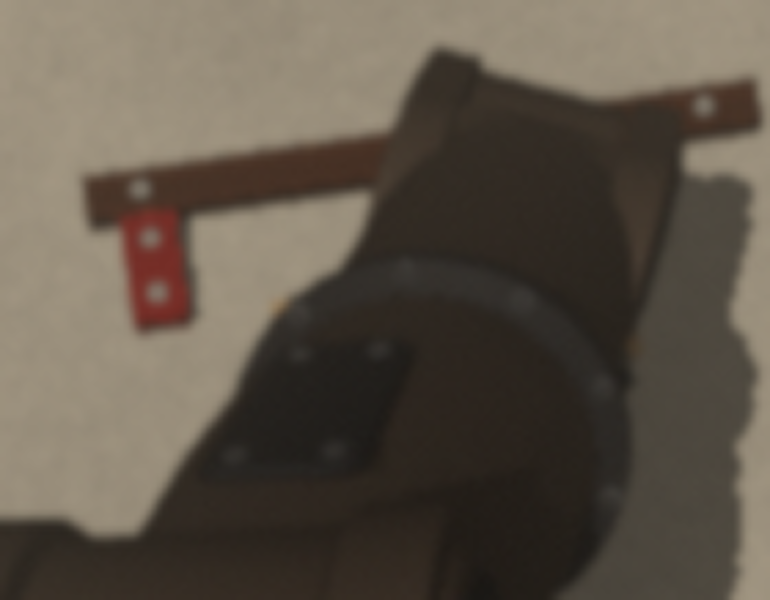

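The arm hides most of the board in the top view. Its left corner shows at (280,302) and its right one at (632,345), which fits. I'll push on to about 9 mm from the fence.

Request:
carry_out([
  [0.03,0.002,0],
  [0.08,0.006,0],
  [0.13,0.01,0],
  [0.18,0.014,0],
  [0.23,0.018,0],
  [0.28,0.022,0],
  [0.33,0.026,0],
  [0.37,0.029,0],
  [0.4,0.032,0],
  [0.4,0.032,0],
], fingers=[0,0,0,0,0,0,0,0,0,0], twist=[0,0,0,0,0,0,0,0,0,0])

```text
clock: 9.6
position: [0.6124, -0.0707, 0.0023]
eef_rot: [-3.141, 0.001, -3.06]
force: [-1.0, 0.0, 0.4]
finger_gap: 0.501
gripper_force: 0.0
```

```bash
python3 - <<'E'
from h import *
a=camera("wrist")["frame"][:,:,::-1]
c=camera("side");f=cv2.resize(c["frame"][150:250,225:345,::-1],None,fx=5,fy=4,interpolation=cv2.INTER_CUBIC)
# expected panel-top outlines drawn? none, raw
cv2.imwrite("pics/both4.png",np.hstack([f[:, :480],a[:,160:480]]))
s=sense();print(s["position"],s["eef_rot"],s["clock"])
for t in("panel","mosaic"):
    for r in tip_of(t,c)[:1]:u,v=r["point"];print(t,r["p"],px2w(c,u*640,v*400,.014 if t=="mosaic" else 0))
E
```

```text
[ 0.61210761 -0.07068131  0.00240453] [-3.14135716e+00  9.92040282e-04 -3.05987700e+00] 9.7
panel 0.74 [ 0.6665626  -0.08984121  0.        ]
mosaic 0.56 [ 0.66664251 -0.07434076  0.014     ]
```

View pics/both4.png

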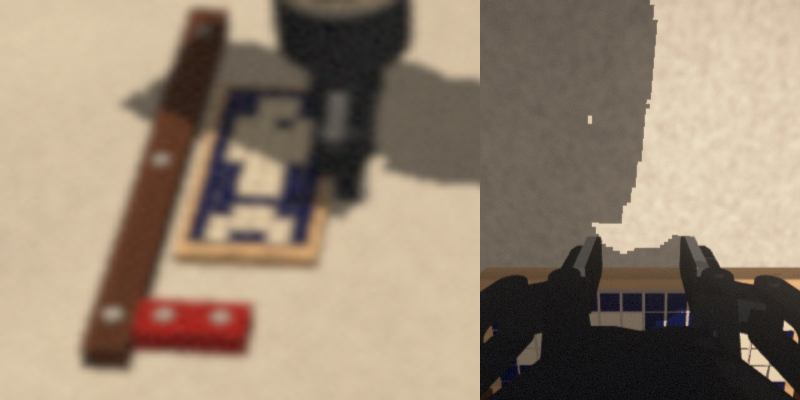

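The board is now parallel to the fence with a gap of roughly 10 mm, and the wrist view shows its edge level at row 270. I'll push it flush gently.

Request:
carry_out([
  [0.015,0.001,0],
  [0.03,0.002,0],
  [0.045,0.003,0],
  [0.06,0.004,0],
  [0.07,0.005,0],
  [0.075,0.006,0],
  [0.075,0.006,0],
], fingers=[0,0,0,0,0,0,0], twist=[0,0,0,0,0,0,0])

```text
clock: 10.5
position: [0.6193, -0.07, 0.0023]
eef_rot: [-3.141, 0.0, -3.06]
force: [-2.8, -0.0, -0.0]
finger_gap: 0.503
gripper_force: 1.0
```

Request:
carry_out([
  [0.01,0.001,0],
  [0.015,0.001,0],
  [0.015,0.001,0],
], fingers=[0,0,0], twist=[0,0,0])

```text
clock: 10.8
position: [0.62, -0.0699, 0.0022]
eef_rot: [3.141, -0.001, -3.06]
force: [-5.5, -0.0, 4.1]
finger_gap: 0.503
gripper_force: 2.5
```

Request:
carry_out([
  [0.01,0.001,0],
  [0.015,0.001,0],
  [0.015,0.001,0],
], fingers=[0,0,0], twist=[0,0,0])

```text
clock: 11.1
position: [0.6201, -0.0699, 0.002]
eef_rot: [3.141, -0.004, -3.06]
force: [-9.2, -0.6, 7.4]
finger_gap: 0.499
gripper_force: 4.7
```

It is flush: the contact at x = -0.092 in the stop frame matches the expected -0.091, with the force rising. I'll back off, lift, close the fingers, and go round to the -y end.

Request:
carry_out([
  [-0.1,-0.01,0],
  [-0.3,-0.02,0],
  [-0.5,-0.04,0],
  [-0.5,-0.04,0.4],
  [-0.5,-0.04,0.8],
  [-0.5,-0.04,0.8],
], fingers=[0,0,0,0,0,0], twist=[0,0,0,0,0,0])

```text
clock: 11.7
position: [0.5759, -0.0745, 0.0874]
eef_rot: [-3.14, 0.01, -3.06]
force: [1.4, -0.6, 0.2]
finger_gap: 0.5
gripper_force: 0.0
```

Request:
carry_out([
  [0,-0.4,0],
  [0,-0.8,0],
  [0,-1,0],
  [0,-1,0],
], fingers=[-1,-1,-1,-1], twist=[0,0,0,0])

```text
clock: 12.1
position: [0.5718, -0.1784, 0.0825]
eef_rot: [-3.139, 0.002, -3.065]
force: [0.2, 0.4, 0.4]
finger_gap: -0.0
gripper_force: 0.0
```

Request:
carry_out([
  [0.4,-0.27,0],
  [0.8,-0.27,0],
  [1,-0.27,0],
  [1,-0.27,0],
  [1,-0.27,0],
], fingers=[-1,-1,-1,-1,-1], twist=[0,0,0,0,0])

```text
clock: 12.6
position: [0.672, -0.1996, 0.0815]
eef_rot: [3.141, -0.0, -3.059]
force: [-0.1, -0.0, -0.5]
finger_gap: -0.002
gripper_force: 0.0
```

```bash
python3 - <<'E'
from h import *
a=camera("wrist")["frame"][:,:,::-1]
c=camera("side");f=cv2.resize(c["frame"][150:250,225:345,::-1],None,fx=5,fy=4,interpolation=cv2.INTER_CUBIC)
cv2.imwrite("pics/both5.png",np.hstack([f[:, :400],a[:,120:520]]))
s=sense();print(s["position"],s["eef_rot"],s["clock"],s["finger_gap"])
E
```

```text
[ 0.67116456 -0.20037275  0.08203514] [ 3.14119049e+00 -7.12553830e-04 -3.05979088e+00] 12.7 -0.0017976226770882488
```

View pics/both5.png

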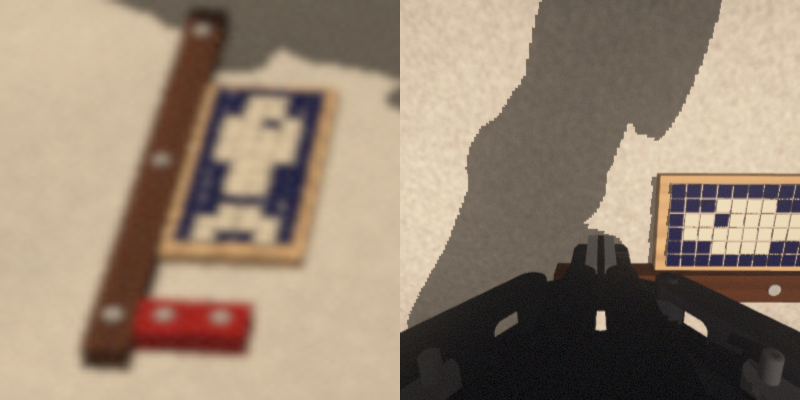

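The side view shows the board flush along the fence and short of the stop. The wrist view shows its -y end at about (375,225) in the full frame. I'll measure that before going down.

```bash
python3 - <<'E'
from h import *
O=np.array([.7008,.0762]);x=np.array([.9969,.079]);y=np.array([-.079,.9969])
f=lambda p:np.round([x@(p[:2]-O),y@(p[:2]-O)],4)
c=camera("wrist")
for u,v in((375,176),(375,270)):print("end",f(px2w(c,u,v,.014)))
c=camera("side")
for u,v,z in((257,213.5,.014),(286,215,.014),(267.5,172,.014),(291.5,172.5,.014)):print("side",f(px2w(c,u,v,z)))
print("tcp",f(sense()["position"]))
E
```

```text
end [-0.0814 -0.2333]
end [-0.0017 -0.229 ]
side [-0.0025 -0.0464]
side [-0.0836 -0.0459]
side [-0.0045 -0.2233]
side [-0.0785 -0.2257]
tcp [-0.0513 -0.2737]
```

The board spans y from about -0.047 to -0.228 in the stop frame, so the fingers clear it by about 30 mm. I'll go down and push about 70 mm, leaving the last few mm slow.

Request:
carry_out([
  [0.05,0,-0.2],
  [0.11,0,-0.45],
  [0.11,0,-0.65],
  [0.11,0,-0.75],
  [0.11,0,-0.78],
  [0.11,0,-0.78],
], fingers=[-1,-1,-1,-1,-1,-1], twist=[0,0,0,0,0,0])

```text
clock: 13.4
position: [0.6829, -0.201, 0.0042]
eef_rot: [3.142, -0.0, -3.06]
force: [-0.4, -0.3, 0.4]
finger_gap: 0.001
gripper_force: 0.0
```

Request:
carry_out([
  [-0.008,0.1,0],
  [-0.016,0.2,0],
  [-0.02,0.25,0],
  [-0.024,0.3,0],
  [-0.028,0.35,0],
  [-0.032,0.4,0],
  [-0.036,0.45,0],
  [-0.04,0.5,0],
  [-0.04,0.5,0],
  [-0.04,0.5,0],
], fingers=[-1,-1,-1,-1,-1,-1,-1,-1,-1,-1], twist=[0,0,0,0,0,0,0,0,0,0])

```text
clock: 14.4
position: [0.679, -0.1502, 0.0042]
eef_rot: [3.141, -0.0, -3.059]
force: [0.2, -0.3, -0.0]
finger_gap: 0.004
gripper_force: 0.1
```

Request:
carry_out([
  [-0.003,0.04,0],
  [-0.006,0.08,0],
  [-0.01,0.12,0],
  [-0.013,0.16,0],
  [-0.016,0.2,0],
  [-0.016,0.2,0],
  [-0.016,0.2,0],
], fingers=[-1,-1,-1,-1,-1,-1,-1], twist=[0,0,0,0,0,0,0])

```text
clock: 15.1
position: [0.6774, -0.1301, 0.0043]
eef_rot: [3.141, -0.0, -3.059]
force: [-0.8, 0.2, 0.0]
finger_gap: 0.002
gripper_force: 0.0
```

Now slow steps until contact.

Request:
carry_out([
  [-0.001,0.02,0],
  [-0.003,0.04,0],
  [-0.004,0.05,0],
  [-0.004,0.05,0],
], fingers=[-1,-1,-1,-1], twist=[0,0,0,0])

```text
clock: 15.5
position: [0.677, -0.1258, 0.0043]
eef_rot: [3.142, -0.0, -3.06]
force: [0.4, -0.8, -0.9]
finger_gap: -0.0
gripper_force: 0.3
```

Request:
carry_out([
  [-0.001,0.015,0],
  [-0.002,0.03,0],
  [-0.002,0.03,0],
], fingers=[-1,-1,-1], twist=[0,0,0])

```text
clock: 15.8
position: [0.6768, -0.1226, 0.0043]
eef_rot: [3.141, -0.0, -3.06]
force: [-0.4, -1.8, 0.3]
finger_gap: -0.002
gripper_force: 0.5
```

```bash
python3 - <<'E'
from h import *
O=np.array([.7008,.0762]);x=np.array([.9969,.079]);y=np.array([-.079,.9969])
c=camera("side");f=cv2.resize(c["frame"][150:250,225:345,::-1],None,fx=5,fy=4,interpolation=cv2.INTER_CUBIC)
a=camera("wrist")["frame"][:,:,::-1]
cv2.imwrite("pics/both6.png",np.hstack([f[:, :400],a[:,240:640]]))
s=sense();p=s["position"][:2]-O;print(x@p,y@p,s["force"])
E
```

```text
-0.03959399082579641 -0.19625494620395187 [-0.55702757 -1.62192744 -0.24200239]
```

View pics/both6.png

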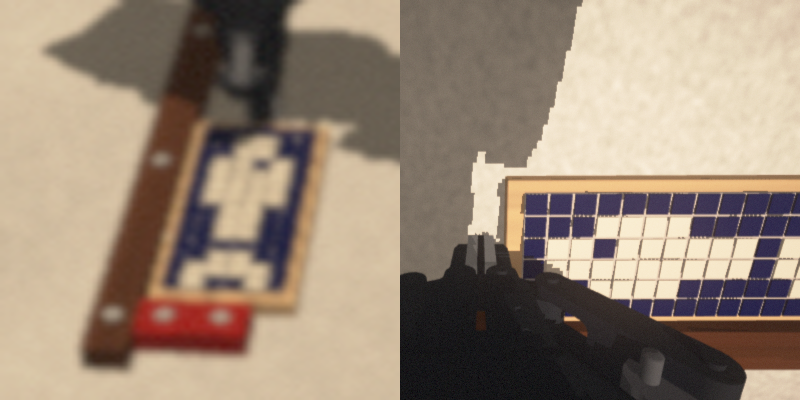

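The side view shows the board end at the stop, or a few mm short, and flush along the fence. The force is only about 1.6 N, so I'll go on in small steps.

Request:
carry_out([
  [-0.001,0.01,0],
  [-0.002,0.02,0],
  [-0.002,0.02,0],
], fingers=[-1,-1,-1], twist=[0,0,0])

```text
clock: 16.2
position: [0.6766, -0.1206, 0.0043]
eef_rot: [3.141, -0.0, -3.06]
force: [-0.6, -0.7, 0.2]
finger_gap: -0.001
gripper_force: 0.5
```

Request:
carry_out([
  [-0.001,0.01,0],
  [-0.001,0.015,0],
  [-0.001,0.015,0],
], fingers=[-1,-1,-1], twist=[0,0,0])

```text
clock: 16.5
position: [0.6766, -0.1192, 0.0043]
eef_rot: [3.142, -0.0, -3.06]
force: [-0.1, -1.3, 1.9]
finger_gap: 0.004
gripper_force: 0.5
```

Request:
carry_out([
  [-0.001,0.01,0],
  [-0.001,0.015,0],
  [-0.001,0.015,0],
], fingers=[-1,-1,-1], twist=[0,0,0])

```text
clock: 16.8
position: [0.6764, -0.1177, 0.0043]
eef_rot: [3.141, -0.0, -3.06]
force: [-1.2, -1.6, -0.7]
finger_gap: -0.003
gripper_force: 0.6
```

Request:
carry_out([
  [-0.001,0.01,0],
  [-0.001,0.015,0],
  [-0.001,0.015,0],
], fingers=[-1,-1,-1], twist=[0,0,0])

```text
clock: 17.1
position: [0.6763, -0.1165, 0.0043]
eef_rot: [-3.141, -0.0, -3.06]
force: [-0.6, -2.1, 0.2]
finger_gap: 0.001
gripper_force: 1.0
```

Request:
carry_out([
  [-0.001,0.01,0],
  [-0.001,0.015,0],
  [-0.001,0.015,0],
], fingers=[-1,-1,-1], twist=[0,0,0])

```text
clock: 17.4
position: [0.676, -0.1163, 0.0044]
eef_rot: [-3.14, -0.0, -3.061]
force: [-0.3, -5.6, -1.3]
finger_gap: -0.001
gripper_force: 2.4
```

Request:
carry_out([
  [-0.001,0.01,0],
  [-0.001,0.015,0],
  [-0.001,0.015,0],
], fingers=[-1,-1,-1], twist=[0,0,0])

```text
clock: 17.7
position: [0.6757, -0.1161, 0.0044]
eef_rot: [-3.139, -0.0, -3.062]
force: [-0.7, -8.6, -1.8]
finger_gap: -0.0
gripper_force: 3.6
```

The force is rising with no further travel, so the board is seated on the stop. I'll back off, lift and check.

Request:
carry_out([
  [0.004,-0.06,0],
  [0.01,-0.2,0],
  [0.03,-0.5,0],
  [0.03,-0.5,0.4],
  [0.03,-0.5,0.9],
  [0.03,-0.5,0.9],
], fingers=[-1,-1,-1,-1,-1,-1], twist=[0,0,0,0,0,0])

```text
clock: 18.3
position: [0.6833, -0.1657, 0.1016]
eef_rot: [-3.139, 0.011, -3.061]
force: [0.7, -0.1, -0.4]
finger_gap: -0.002
gripper_force: 0.0
```

Request:
carry_out([
  [-0.4,0,0.3],
  [-0.8,0,0.3],
  [-1,0,0.3],
  [-1,0,0.3],
], fingers=[-1,-1,-1,-1], twist=[0,0,0,0])

```text
clock: 18.7
position: [0.5765, -0.164, 0.1248]
eef_rot: [3.14, -0.001, -3.062]
force: [0.8, 0.1, 0.0]
finger_gap: 0.002
gripper_force: 0.0
```

Request:
carry_out([
  [-0.4,0,0],
  [-0.8,0,0],
  [-1,0,0],
  [-1,0,0],
], fingers=[-1,-1,-1,-1], twist=[0,0,0,0])

```text
clock: 19.1
position: [0.4771, -0.1636, 0.1245]
eef_rot: [3.14, -0.001, -3.061]
force: [1.4, 0.4, -0.1]
finger_gap: -0.001
gripper_force: 0.0
```

```bash
python3 - <<'E'
from h import *
c=camera("side");f=cv2.resize(c["frame"][165:250,235:315,::-1],(400,510),interpolation=cv2.INTER_CUBIC)
a=camera("top")["frame"][110:195,255:355,::-1]
cv2.imwrite("pics/both7.png",np.hstack([f,cv2.resize(a,(400,510),interpolation=cv2.INTER_CUBIC)]))
print(sense()["position"])
E
```

```text
[ 0.48049221 -0.16340195  0.12477141]
```

View pics/both7.png

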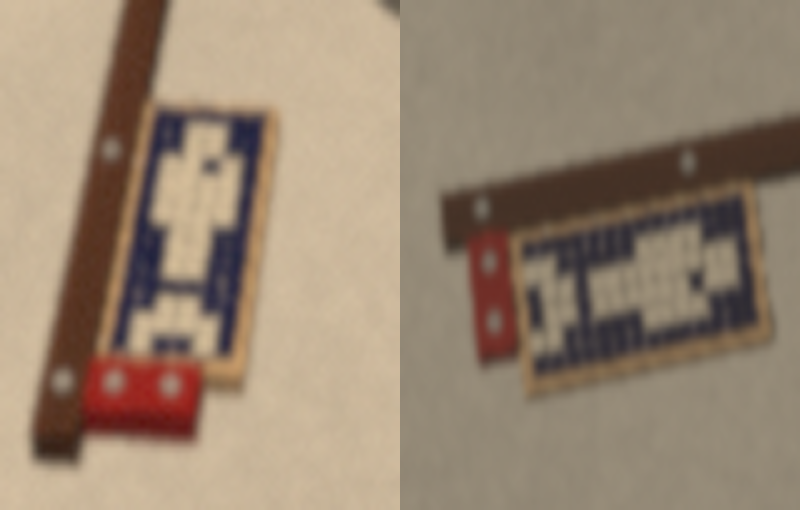

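Both views show the board against the fence and the stop. For certainty I'll give the long edge one more gentle two-finger nudge.

Request:
carry_out([
  [0.3,0.4,0],
  [0.6,0.8,0],
  [0.88,1,0],
  [0.88,1,0],
], fingers=[0,0,0,0], twist=[0,0,0,0])

```text
clock: 19.6
position: [0.5727, -0.0577, 0.1241]
eef_rot: [3.14, 0.004, -3.052]
force: [-0.4, -0.4, -0.5]
finger_gap: 0.501
gripper_force: 0.0
```

Request:
carry_out([
  [0,0.38,-0.2],
  [0,0.38,-0.6],
  [0,0.38,-0.9],
  [0,0.38,-0.9],
  [0,0.38,-0.9],
], fingers=[0,0,0,0,0], twist=[0,0,0,0,0])

```text
clock: 20.1
position: [0.5678, -0.0259, 0.0345]
eef_rot: [-3.141, -0.0, -3.06]
force: [-0.6, -0.4, 0.3]
finger_gap: 0.505
gripper_force: 0.0
```

Request:
carry_out([
  [0,0,-0.15],
  [0,0,-0.29],
  [0,0,-0.32],
  [0,0,-0.32],
], fingers=[0,0,0,0], twist=[0,0,0,0])

```text
clock: 20.5
position: [0.5673, -0.0255, 0.0025]
eef_rot: [3.142, -0.0, -3.06]
force: [0.3, 0.2, 0.5]
finger_gap: 0.501
gripper_force: 0.0
```

Request:
carry_out([
  [0.1,0.008,0],
  [0.2,0.016,0],
  [0.28,0.022,0],
  [0.34,0.027,0],
  [0.4,0.032,0],
  [0.44,0.035,0],
  [0.45,0.036,0],
  [0.45,0.036,0],
], fingers=[0,0,0,0,0,0,0,0], twist=[0,0,0,0,0,0,0,0])

```text
clock: 21.3
position: [0.6121, -0.0217, 0.0022]
eef_rot: [3.142, -0.0, -3.06]
force: [-0.4, -0.2, 0.2]
finger_gap: 0.502
gripper_force: 0.0
```

Request:
carry_out([
  [0.01,0.001,0],
  [0.02,0.002,0],
  [0.03,0.002,0],
  [0.03,0.002,0],
], fingers=[0,0,0,0], twist=[0,0,0,0])

```text
clock: 21.7
position: [0.6153, -0.0215, 0.0024]
eef_rot: [3.142, 0.0, -3.06]
force: [0.7, -0.7, -0.5]
finger_gap: 0.503
gripper_force: 0.0
```

Request:
carry_out([
  [0.01,0.001,0],
  [0.015,0.001,0],
  [0.015,0.001,0],
], fingers=[0,0,0], twist=[0,0,0])

```text
clock: 22.0
position: [0.6161, -0.0215, 0.0022]
eef_rot: [3.141, -0.001, -3.06]
force: [-3.1, 0.4, 3.7]
finger_gap: 0.502
gripper_force: 1.8
```

Request:
carry_out([
  [0.01,0.001,0],
  [0.015,0.001,0],
  [0.015,0.001,0],
], fingers=[0,0,0], twist=[0,0,0])

```text
clock: 22.3
position: [0.6162, -0.0214, 0.002]
eef_rot: [3.141, -0.004, -3.06]
force: [-7.8, 0.4, 6.5]
finger_gap: 0.498
gripper_force: 4.1
```

The contact is firm exactly where it should be for a flush board. I'll retreat, lift and take one last look.

Request:
carry_out([
  [-0.1,-0.008,0],
  [-0.3,-0.024,0],
  [-0.6,-0.048,0],
  [-0.8,-0.06,0.3],
  [-1,-0.08,0.7],
  [-1,-0.08,1],
  [-1,-0.08,1],
], fingers=[0,0,0,0,0,0,0], twist=[0,0,0,0,0,0,0])

```text
clock: 23.0
position: [0.5205, -0.0296, 0.1062]
eef_rot: [3.141, 0.008, -3.06]
force: [1.4, 0.1, -0.2]
finger_gap: 0.501
gripper_force: 0.0
```

Request:
carry_out([
  [-0.3,0,0.3],
  [-0.6,0,0.6],
  [-0.6,0,0.6],
  [-0.6,0,0.6],
  [-0.6,0,0.6],
], fingers=[0,0,0,0,0], twist=[0,0,0,0,0])

```text
clock: 23.5
position: [0.4588, -0.029, 0.1617]
eef_rot: [-3.142, 0.0, -3.059]
force: [0.2, 0.7, -1.0]
finger_gap: 0.501
gripper_force: 0.0
```

```bash
python3 - <<'E'
from h import *
c=camera("side");f=cv2.resize(c["frame"][165:250,235:315,::-1],(400,510),interpolation=cv2.INTER_CUBIC)
a=camera("top")["frame"][110:195,255:355,::-1]
cv2.imwrite("pics/both8.png",np.hstack([f,cv2.resize(a,(400,510),interpolation=cv2.INTER_CUBIC)]))
E
```

```text
(no output)
```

View pics/both8.png

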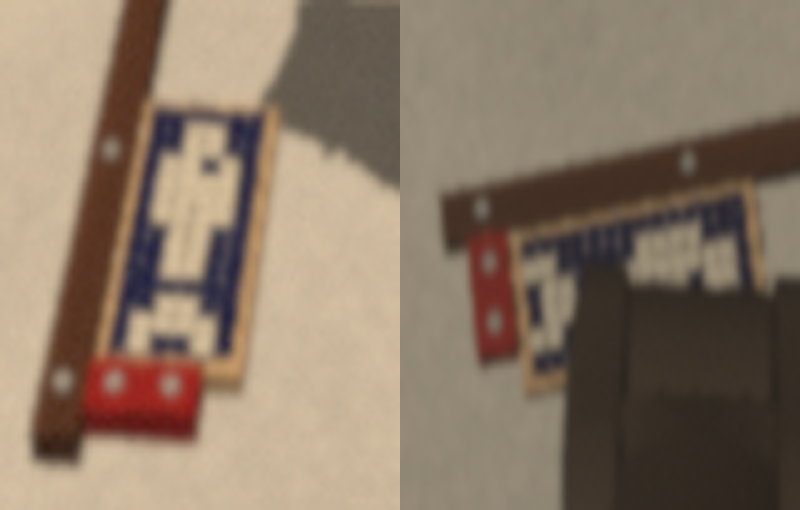

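The side view shows the board snug in the corner, its edge along the fence and its end on the stop (corner near (100,360)). The arm is clear, so I'll hand in.

```bash
python3 -c "
from rig import *
print(sign_off())"
```

```text
the job is handed in; nothing more can be done
None
```

I pushed the blue fish board flush against the fence and snug on the red stop, judging by contact force and the last pictures, and handed it in at about 24 s; the sign-off gave no verdict.

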